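Seat the two boards of a bench shelf

ROBOT

A 6-joint arm with a two-finger parallel gripper is mounted at the origin on the work surface. World frame = base frame: x ahead of the robot, y to its left, z up, the work surface at z = 0. Lengths are in m, angles in rad, forces in N, time in s.
With the tool pointing down it reaches from about 0.25 to 0.775 m from the base axis. Payload 4 kg.
Tool frame: the origin (TCP) lies at the very end of the fingers, on their centre line; the grasp point (between the pads) lies 19 mm behind it; y points along the fingers, x is the direction in which the jaws open and shut, and the axes are right-handed (so a half turn about y gives the same grasp; the last joint's range is limited). The gripper opens to 94 mm and grips with 3 to 60 N. Pads are 16 mm wide; open, the fingers measure 119 mm over their backs; the gripper's body (75 mm by 177 mm) begins 78 mm behind the grasp point.
Start: joints at [-1.228, 0.087, 1.371, -0, 1.684, -0.103], TCP at [0.237, -0.496, 0.206] pointing down, gripper open.
Joint ranges: [-3.1, 3.1], [-0.76, 2.03], [0.27, 2.55], [-1.08, 4.22], [0.17, 2.65], [-2.57, 2.57]. Speed limits (rad/s): [2.79, 2.79, 3.14, 3.14, 3.14, 3.14].

INTERFACE

Orientations are given as [roll, pitch, yaw] about the fixed x, y, z axes, in that order (R = Rz(yaw) Ry(pitch) Rx(roll)).
In Python, from bench import robot, snapshot, workorder gives the robot as it stands.
- The arm moves only by the tool play_rows, never from a script. Its argument "steps" is a list of rows, each an object of numbers: "x", "y", "z": the shift along the world's x, y, z in m; "rx", "ry", "rz": the turn, a rotation vector about the world's x, y, z in rad; "hand": the finger opening in m, from 0 to 0.094. A call has 1 to 8 rows; each row shifts and turns the commanded pose from where the row before left it; what a row does not reach is not made up. A row lasts 1/8 s, in which the tool goes at most 62.5 mm and 10.7 degrees, less where a joint would pass 70% of its speed; a pose out of reach is approached as far as the arm can. A call is refused whole if a number of a shift passes 0.0625 or a number of a turn 0.188, either way. A call with a gripper value outside its range is refused whole. The fingers move at their own pace and stop on an object; the grip force is fixed at half the most. Time passes only in rows, so rows that do not move let the fingers close. It gives the time, the measured TCP pose, the force and the opening at its end, in the units of the state.
- robot.get_obs(): the state, without advancing time (a new reading comes with each control period).
- snapshot(name): name is "scene" or "side" or "wrist"; returns a dict with "color" (480x640x3 uint8, red, green, blue), "range_z" (480x640 float32, m along the optical axis (not along the pixel's ray), 0 where there is no reading), "fov_y" (degrees; the focal length in pixels is half the picture's height over the tangent of half this angle, whatever the lens; pixels are square), "cx", "cy" (the principal point, pixels), "T" (4x4, takes a point from camera to world coordinates). Camera axes: x right, y down, z forward; pixel columns grow to the right and rows downward; lengths in m; the calibration is good to about 2 mm. A picture is of the moment at which its call begins.
- workorder.close_job(): hands the job in, once; it reports no verdict.
The state is a dict: "time": time; "joint_positions": joint angles; "qvel": joint speeds; "joint_torque": joint torques, N m; "tool_pos": TCP position; "ee_rot": TCP orientation; "wrist_force": force on the tool from outside, world axes, zero at the start; "wrist_torque": the same for the moment, N m; "width": finger opening in m.
Only numpy, scipy, OpenCV 4.12 (cv2) and the standard library are available. Lean on these libraries where they do the work, as an engineer would, in place of code of your own. Each camera call takes 0.05 s, during which the arm holds its last target.

TASK

With the fingertips, gently push the two plywood boards of the low bench shelf towards each other along their rails, in either order, until each drops into its notches and lies flush with the side cheeks. Only push: do not lift or tip the boards, and do not force them once they have dropped. Leave the paint can, jar and screwdriver where they are.

Things in the scene. Friction and masses are not known exactly. Their poses are not given: they have to be found in the camera images.
- frame: Shelf frame fixed to the bench: wooden, open at both ends, 456 mm long (y, along the rails), 175 mm wide (x), 73 mm high. Origin: centre of its underside, on the bench; z up. Side cheeks 12 mm thick, inner faces at x = +-75.5 mm, top z = 73 mm. Inside each a rail, |x| = 46 to 75.5 mm, top z = 60 mm. The 92 mm gap between rails is open down to crossbars 18 mm high.
- left_board: Loose plywood board on the frame's +y half, 148 mm wide (x), 130 mm long (y), 12 mm thick, 0.17 to 0.35 kg. Origin: centre of the plate's underside (feet 8 mm high below), axes as the frame's. While it slides the origin is 68 mm above the bench and its top 7 mm above the cheeks; seated, 61 mm and flush. Starts 35 to 80 mm outside its seat. Sliding takes 0.5 to 4 N.
- right_board: The same board on the frame's -y half, turned half round: its own +y points to the frame's -y. It too starts 35 to 80 mm outside its seat, independently of the other.
- left_end (a point): Middle of the left board's outer end face (65 mm from its origin along its +y, 6 mm above its underside): push here, towards the frame's -y.
- right_end (a point): Middle of the right board's outer end face (65 mm from its origin along its own +y): push here, towards the frame's +y.
- left_seat (a point): On the frame (x 0, y +68, z 61 mm): where the left board's origin lies when seated. Its feet (14 mm long) then sit in notches 19 mm long, 7 mm deep in the rails: it drops 7 mm, all at once, within 2.5 mm (plus up to 2 mm if skewed) of this place, and the notches then stop it rigidly.
- right_seat (a point): The same for the right board, at frame y -68 mm.
- paint_can: Bystander: closed can, 80 mm diameter, 95 mm high, standing on the bench beyond the frame; origin at the centre of its underside.
- screw_jar: Bystander: jar with lid, 60 mm diameter, 85 mm high, standing on the bench beyond the frame; origin at the centre of its underside.
- screwdriver: Bystander: screwdriver lying on the bench on the robot's side of the frame, roughly parallel to it, about 200 mm long and 26 mm thick; origin on the bench under its middle.
Mind the look-alikes: they are no part of the job. Leave any black or turquoise look-alike of the left_board alone.

How it is judged:
By the outcome, as a careful person would: the job done as asked, in the order asked, and still so for the second after the job is handed in, with the robot touching nothing.
It also fails if it takes over 58 s, if anything falls off the work surface, if the arm or the gripper's body presses on something with over 40 N, if the wrist force passes 120 N, or if a joint passes its speed limit or range.

## Working session

There is one attempt and no reset: what is moved stays moved. The work goes in short steps, Python scripts to look and compute and a tool call to move; the robot and the scene stay as the last step left them, time stands still between calls to the robot, and variables do not carry over. Pictures are saved under pics/ and viewed, and the job is handed in when it is done.

Besides the shell and the picture viewer there is one more tool, called after "Request:" as name(argument=value, ...), one argument or row to a line, values as JSON. play_rows: Moves the arm, as the interface text tells. Its arguments: {"type":"object","properties":{"steps":{"type":"array"}},"required":["steps"]}

```bash
ls; mkdir -p pics
cat > h.py <<'E'
import numpy as np,cv2
from bench import robot,snapshot,workorder
def snap(n,tag):
    s=snapshot(n); cv2.imwrite(f'pics/{tag}.png',cv2.cvtColor(s['color'],cv2.COLOR_RGB2BGR)); np.savez(f'pics/{tag}.npz',**s); return s
def pts(s):
    h,w=s['range_z'].shape; f=h/2/np.tan(np.radians(s['fov_y'])/2)
    v,u=np.mgrid[:h,:w]; z=s['range_z']
    P=np.stack([(u-s['cx'])/f*z,(v-s['cy'])/f*z,z],-1)
    T=np.array(s['T']); return P@T[:3,:3].T+T[:3,3]
E
python3 - <<'E'
from h import *
for n in['scene','side']:
    s=snap(n,n+'0'); print(n,s['T'],s['fov_y'])
print(robot.get_obs())
E
```

```text
pics
scene [[-0.08255426  0.81397461 -0.57500446  1.14920392]
 [ 0.99657375  0.07035308 -0.04348798  0.09871323]
 [ 0.00505523 -0.57662447 -0.81699368  0.93325521]
 [ 0.          0.          0.          1.        ]] 45.41480646358807
side [[ 0.98370871 -0.12813719  0.12608737  0.43807785]
 [-0.17953895 -0.735803    0.65296226 -0.52153482]
 [ 0.00910672 -0.66496226 -0.74682144  0.7587564 ]
 [ 0.          0.          0.          1.        ]] 56.040545609787145
{'time': 0.1, 'joint_positions': array([-1.22808739e+00,  8.78913556e-02,  1.37208780e+00,  1.83873248e-05,
        1.68363158e+00, -1.03103123e-01]), 'qvel': array([ 0.00136797, -0.00250282, -0.00245049, -0.00094815, -0.00075137,
       -0.00129203]), 'joint_torque': array([ 2.64142145e-03, -3.41249514e+01, -3.03302658e+01,  7.20159989e-02,
        3.04729852e-02, -8.42828945e-05]), 'tool_pos': array([ 0.23698572, -0.49576897,  0.20442341]), 'ee_rot': array([-1.57057045,  0.00200549, -1.12498199]), 'wrist_force': array([ 0.29352553,  0.7015982 , -0.94937755]), 'wrist_torque': array([ 0.00778404, -0.01191412, -0.01684314]), 'width': 0.09393485342120374}
```

View pics/scene0.png

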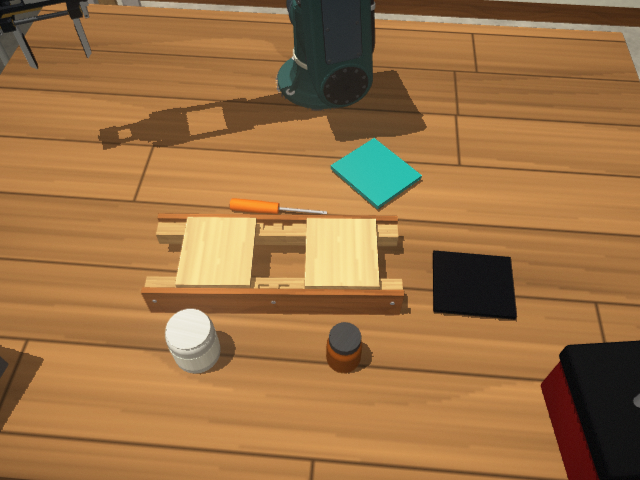

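View pics/side0.png

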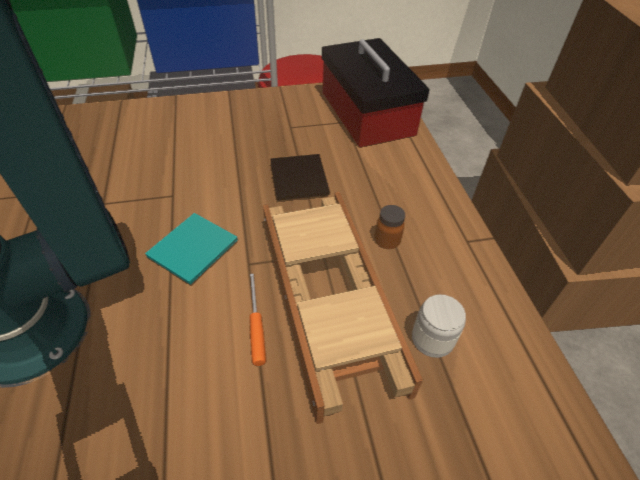

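The scene view looks back at the robot, with image right as +y. The two natural plywood boards in the frame, at (342,253) for +y (left_board) and (217,252) for -y (right_board), fit the description. The turquoise plate (376,173) and black plate (473,284) lie outside on the bench, so they are look-alikes. Next I'll measure and take a crop.

Run:
```python
from h import *
for t in['scene0','side0']:
    s=np.load(f'pics/{t}.npz'); P=pts(s); c=s['color']
    reg=(P[...,0]>0.3)&(P[...,0]<0.75)&(P[...,1]>-.4)&(P[...,1]<.4)
    m=reg&(abs(P[...,2]-.080)<.0035)
    n,l,st,ce=cv2.connectedComponentsWithStats(m.astype(np.uint8),connectivity=4)
    for i in range(1,n):
        if st[i,4]>1500:
            q=P[l==i]; r=cv2.minAreaRect((q[:,:2]*1000).astype(np.float32)); print(t,'board',ce[i],st[i,4],q.mean(0),r,np.median(q[:,2]))
            print(cv2.boxPoints(r).round(1).tolist())
    red=(c[...,0].astype(int)-c[...,2]>40)
    m=reg&(abs(P[...,2]-.073)<.003)
    q=P[m]; r=cv2.minAreaRect((q[:,:2]*1000).astype(np.float32)); print('frametop',len(q),r)
    print(cv2.boxPoints(r).round(1).tolist())
    hi=reg&(P[...,2]>.015)
    n,l,st,ce=cv2.connectedComponentsWithStats(hi.astype(np.uint8))
    for i in range(1,n):
        if st[i,4]>200: q=P[l==i]; print('obj',ce[i],st[i,4],q.min(0),q.max(0))
im=cv2.imread('pics/scene0.png')[190:380,130:530]; cv2.imwrite('pics/crop0.png',cv2.resize(im,(800,380)))
```

```text
scene0 board [216.65099175 251.60820147] 4487 [ 0.58577508 -0.13438291  0.07889315] ((582.20361328125, -134.58351135253906), (151.46595764160156, 130.49696350097656), 4.261763572692871) 0.07878104090914984
[[501.79998779296875, -75.0999984741211], [511.5, -205.3000030517578], [662.5999755859375, -194.0], [652.9000244140625, -63.900001525878906]]
scene0 board [341.12851315 252.82638259] 4412 [0.56914079 0.08888763 0.07883631] ((565.5922241210938, 88.90860748291016), (150.68040466308594, 129.9461669921875), 4.312378406524658) 0.0787469881072066
[[485.6000061035156, 148.0], [495.3999938964844, 18.5], [645.5999755859375, 29.799999237060547], [635.7999877929688, 159.39999389648438]]
frametop 2927 ((621.1368408203125, -27.842803955078125), (271.9324035644531, 454.54931640625), 4.129838466644287)
[[469.20001220703125, 189.0], [501.8999938964844, -264.29998779296875], [773.0999755859375, -244.6999969482422], [740.4000244140625, 208.60000610351562]]
obj [377.17223105 180.51828299] 1887 [0.30004554 0.05203983 0.01500134] [0.40736601 0.24334305 0.02414552]
obj [253.64113786 204.63019694] 457 [ 
[... 1286 characters left out ...]
2], [736.9000244140625, 209.89999389648438]]
obj [298.40857438 176.84607438] 1936 [0.50033668 0.25956035 0.01500115] [0.63215163 0.39993806 0.02368315]
obj [335.94620309 304.97327774] 17027 [ 0.46321786 -0.26571488  0.01500439] [0.67208762 0.20209707 0.08453812]
obj [389.0021645  224.98917749] 924 [0.69896551 0.07232502 0.01506654] [0.74996562 0.13110555 0.08728984]
obj [206.03251054 242.83142685] 1661 [0.30001378 0.05338777 0.01503098] [0.39902181 0.2429261  0.023621  ]
obj [433.32967636 326.14701042] 1823 [ 0.70167322 -0.19039892  0.01508273] [ 0.74999211 -0.11386719  0.09701769]
obj [256.25656878 337.99690881] 647 [ 0.40489023 -0.14894532  0.0150791 ] [ 0.43031813 -0.03487578  0.02797378]
```

View pics/crop0.png

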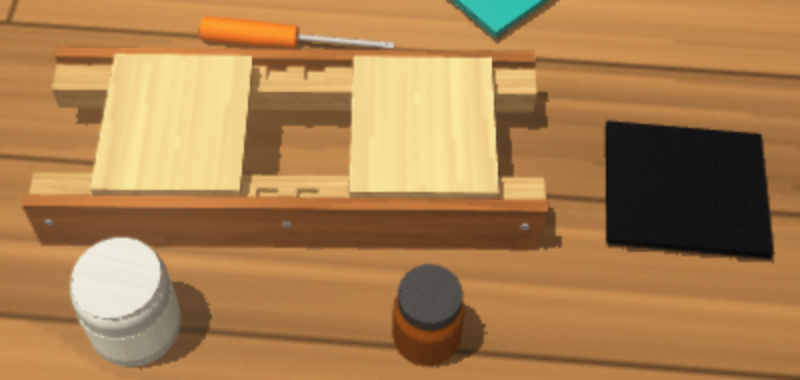

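The crop shows each board on the frame rails, with the notches visible between them.

- **Frame:** centre about (0.570, -0.032), yaw about 4.3°.
- **Left board:** frame y about +120, 52 mm outside its seat.
- **Right board:** frame y about -104, 36 mm outside its seat.
- **Board tops:** about 79 mm against the expected 80, which agrees.

I'll push with two spread fingertips between the rails, starting with the right board.

Request:
play_rows(
  steps=[
    {"x": 0.0435, "y": 0.033, "rz": 0.15, "hand": 0.04},
    {"x": 0.0435, "y": 0.033, "rz": 0.15},
    {"x": 0.0435, "y": 0.033, "rz": 0.15},
    {"x": 0.0435, "y": 0.033, "rz": 0.15},
    {"x": 0.0435, "y": 0.033, "rz": 0.15},
    {"x": 0.0435, "y": 0.033, "rz": 0.15},
    {"x": 0.0435, "y": 0.033, "rz": 0.15},
    {"x": 0.0435, "y": 0.033, "rz": 0.15},
  ],
)

```text
schema error: expected keys x, y, z, rx, ry, rz, hand
```

Request:
play_rows(
  steps=[
    {"x": 0},
    {"x": 0},
  ],
)

```text
schema error: expected keys x, y, z, rx, ry, rz, hand
```

Request:
play_rows(
  steps=[
    {"x": 0.0435, "y": 0.033, "z": 0, "rx": 0, "ry": 0, "rz": 0.15, "hand": 0.04},
    {"x": 0.0435, "y": 0.033, "z": 0, "rx": 0, "ry": 0, "rz": 0.15, "hand": 0.04},
    {"x": 0.0435, "y": 0.033, "z": 0, "rx": 0, "ry": 0, "rz": 0.15, "hand": 0.04},
    {"x": 0.0435, "y": 0.033, "z": 0, "rx": 0, "ry": 0, "rz": 0.15, "hand": 0.04},
    {"x": 0.0435, "y": 0.033, "z": 0, "rx": 0, "ry": 0, "rz": 0.15, "hand": 0.04},
    {"x": 0.0435, "y": 0.033, "z": 0, "rx": 0, "ry": 0, "rz": 0.15, "hand": 0.04},
    {"x": 0.0435, "y": 0.033, "z": 0, "rx": 0, "ry": 0, "rz": 0.15, "hand": 0.04},
    {"x": 0.0435, "y": 0.033, "z": 0, "rx": 0, "ry": 0, "rz": 0.15, "hand": 0.04},
  ],
)

```text
time: 1.1
tool_pos: [0.5862, -0.2309, 0.2048]
ee_rot: [-1.57, 0.001, 0.08]
wrist_force: [0.0, 0.2, -0.5]
width: 0.0399
```

Request:
play_rows(
  steps=[
    {"x": 0, "y": 0, "z": 0, "rx": 0, "ry": 0, "rz": 0, "hand": 0.04},
    {"x": 0, "y": 0, "z": 0, "rx": 0, "ry": 0, "rz": 0, "hand": 0.04},
  ],
)

```text
time: 1.35
tool_pos: [0.5846, -0.2324, 0.2047]
ee_rot: [-1.571, 0.002, 0.074]
wrist_force: [-0.5, 0.0, -0.0]
width: 0.0399
```

Request:
play_rows(
  steps=[
    {"x": 0, "y": 0, "z": -0.04, "rx": 0, "ry": 0, "rz": 0, "hand": 0.04},
    {"x": 0, "y": 0, "z": -0.04, "rx": 0, "ry": 0, "rz": 0, "hand": 0.04},
    {"x": 0, "y": 0, "z": -0.02, "rx": 0, "ry": 0, "rz": 0, "hand": 0.04},
    {"x": 0, "y": 0, "z": 0, "rx": 0, "ry": 0, "rz": 0, "hand": 0.04},
  ],
)

```text
time: 1.85
tool_pos: [0.5826, -0.2331, 0.1033]
ee_rot: [-1.569, 0.004, 0.072]
wrist_force: [0.2, 0.1, 0.2]
width: 0.0397
```

Run:
```python
from h import *
a=snap('side','s1')['color'];b=snap('scene','c1')['color']
im=np.hstack([a[150:450,200:500],b[150:350,100:420][:, :]] if 0 else [cv2.resize(a[150:450,220:520],(400,400)),cv2.resize(b[130:330,100:300],(400,400))])
cv2.imwrite('pics/m1.png',im[...,::-1])
```

```text
(no output)
```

View pics/m1.png

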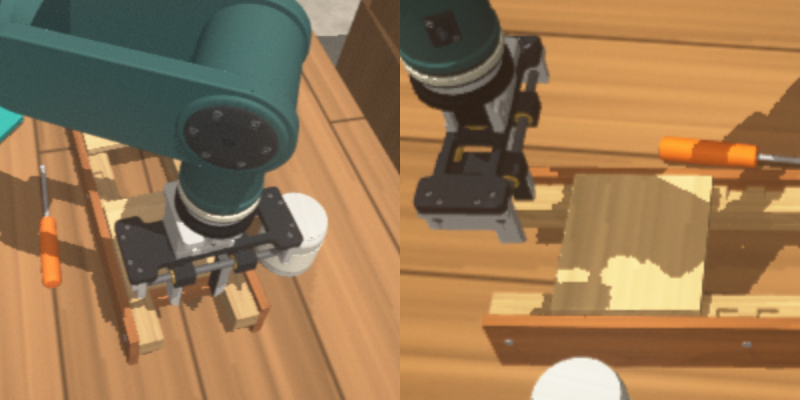

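The fingers hang over the gap between the rails, outside the right board's end, and the gripper body is above the can. Now I'll lower them and approach.

Request:
play_rows(
  steps=[
    {"x": 0, "y": 0, "z": -0.02, "rx": 0, "ry": 0, "rz": 0, "hand": 0.04},
    {"x": 0, "y": 0, "z": -0.019, "rx": 0, "ry": 0, "rz": 0, "hand": 0.04},
    {"x": 0, "y": 0, "z": 0, "rx": 0, "ry": 0, "rz": 0, "hand": 0.04},
    {"x": -0.0004, "y": 0.005, "z": 0, "rx": 0, "ry": 0, "rz": 0, "hand": 0.04},
    {"x": -0.0004, "y": 0.005, "z": 0, "rx": 0, "ry": 0, "rz": 0, "hand": 0.04},
    {"x": -0.0004, "y": 0.005, "z": 0, "rx": 0, "ry": 0, "rz": 0, "hand": 0.04},
    {"x": 0, "y": 0, "z": 0, "rx": 0, "ry": 0, "rz": 0, "hand": 0.04},
  ],
)

```text
time: 2.82
tool_pos: [0.5842, -0.2168, 0.067]
ee_rot: [-1.571, -0.001, 0.076]
wrist_force: [0.0, 0.4, 0.9]
width: 0.0403
```

Request:
play_rows(
  steps=[
    {"x": -0.0002, "y": 0.003, "z": 0, "rx": 0, "ry": 0, "rz": 0, "hand": 0.04},
    {"x": -0.0002, "y": 0.003, "z": 0, "rx": 0, "ry": 0, "rz": 0, "hand": 0.04},
    {"x": -0.0002, "y": 0.003, "z": 0, "rx": 0, "ry": 0, "rz": 0, "hand": 0.04},
    {"x": -0.0002, "y": 0.003, "z": 0, "rx": 0, "ry": 0, "rz": 0, "hand": 0.04},
  ],
)

```text
time: 3.32
tool_pos: [0.5832, -0.2056, 0.0665]
ee_rot: [-1.572, -0.0, 0.075]
wrist_force: [0.2, -0.5, -0.5]
width: 0.04
```

Request:
play_rows(
  steps=[
    {"x": -0.0002, "y": 0.003, "z": -0.001, "rx": 0, "ry": 0, "rz": 0, "hand": 0.04},
    {"x": -0.0002, "y": 0.003, "z": -0.001, "rx": 0, "ry": 0, "rz": 0, "hand": 0.04},
    {"x": -0.0002, "y": 0.003, "z": 0, "rx": 0, "ry": 0, "rz": 0, "hand": 0.04},
  ],
)

```text
time: 3.7
tool_pos: [0.583, -0.1966, 0.0651]
ee_rot: [-1.572, -0.001, 0.075]
wrist_force: [0.7, -3.2, 2.9]
width: 0.0398
```

Request:
play_rows(
  steps=[
    {"x": -0.0002, "y": 0.003, "z": 0, "rx": 0, "ry": 0, "rz": 0, "hand": 0.04},
    {"x": -0.0002, "y": 0.003, "z": 0, "rx": 0, "ry": 0, "rz": 0, "hand": 0.04},
  ],
)

```text
time: 3.95
tool_pos: [0.5823, -0.1902, 0.0647]
ee_rot: [-1.571, -0.0, 0.075]
wrist_force: [0.1, -4.5, 2.8]
width: 0.04
```

```bash
cat >> h.py <<'E'
def boards(t):
    s=snap('scene',t); P=pts(s)
    c0=np.array([.5702,-.0316]); a=np.radians(4.35); ex=np.array([np.cos(a),np.sin(a)]); ey=np.array([-np.sin(a),np.cos(a)])
    d=P[...,:2]-c0; fx=d@ex; fy=d@ey
    o=robot.get_obs(); p=np.array(o['tool_pos'])-[*c0,0]; print('tcp frame',p[:2]@ex*1000,p[:2]@ey*1000,p[2]*1000,o['wrist_force'].round(1),o['time'])
    # profile along y of z at several x strips
    for x0 in(-.055,-.035,0,.035,.055,):
        m=(abs(fx-x0)<.006)&(abs(fy)<.23)&(P[...,2]>.064)&(P[...,2]<.09)
        for sg,n in((1,'L'),(-1,'R')):
            q=m&(fy*sg>0)
            if q.sum()>20:
                yy=fy[q]; print(n,'x',x0,'y range',(yy.min()*1000).round(1),(yy.max()*1000).round(1),'z',(np.median(P[...,2][q])*1000).round(1),q.sum())
    im=cv2.resize(s['color'][190:330,130:430],(800,373)); cv2.imwrite(f'pics/{t}c.png',im[...,::-1])
E
python3 -c "
from h import *
boards('b1')"
```

```text
tcp frame -0.01658409087107664 -158.49662923878122 64.58756669644356 [ 0.3 -3.2  2.3] 4.0
L x -0.055 y range 55.6 184.3 z 78.5 361
R x -0.055 y range -148.2 -18.6 z 78.5 363
L x -0.035 y range 55.9 185.3 z 78.6 375
R x -0.035 y range -148.8 -19.1 z 78.4 367
L x 0 y range 56.7 185.3 z 78.8 392
R x 0 y range -149.0 -18.7 z 78.8 394
L x 0.035 y range 55.8 185.2 z 78.5 415
R x 0.035 y range -167.2 -18.6 z 78.6 471
L x 0.055 y range 56.2 184.5 z 78.6 420
R x 0.055 y range -149.4 -19.0 z 78.8 424
```

View pics/b1c.png

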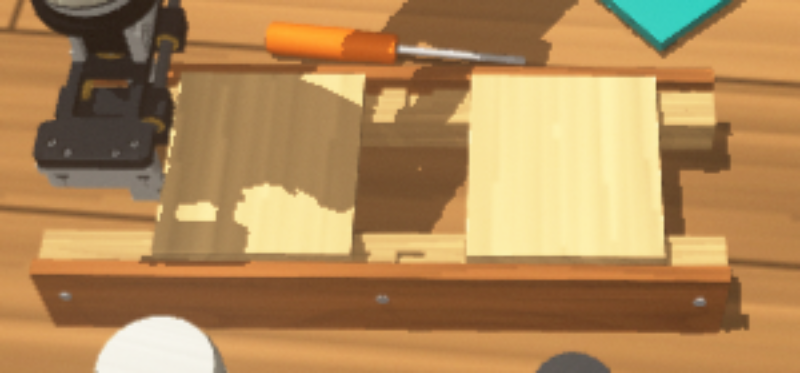

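The right board slides squarely at about 3–4 N, with its outer end at -149 and 16 mm still to go.

Request:
play_rows(
  steps=[
    {"x": -0.0002, "y": 0.003, "z": 0, "rx": 0, "ry": 0, "rz": 0, "hand": 0.04},
    {"x": -0.0002, "y": 0.003, "z": 0, "rx": 0, "ry": 0, "rz": 0, "hand": 0.04},
    {"x": -0.0002, "y": 0.003, "z": 0, "rx": 0, "ry": 0, "rz": 0, "hand": 0.04},
    {"x": -0.0001, "y": 0.0015, "z": 0, "rx": 0, "ry": 0, "rz": 0, "hand": 0.04},
    {"x": -0.0001, "y": 0.0015, "z": 0, "rx": 0, "ry": 0, "rz": 0, "hand": 0.04},
  ],
)

```text
time: 4.62
tool_pos: [0.5813, -0.1782, 0.0644]
ee_rot: [-1.571, 0.0, 0.075]
wrist_force: [-0.0, -4.0, 2.4]
width: 0.04
```

```bash
python3 -c "
from h import *
boards('b2')"|grep -v L
```

```text
tcp frame -0.0354331984323319 -146.73185710778537 64.455187990815 [ 1.  -2.   1.4] 4.675
R x -0.055 y range -136.7 -6.8 z 78.7 361
R x -0.035 y range -135.6 -6.8 z 78.4 381
R x 0 y range -136.5 -6.8 z 78.6 393
R x 0.035 y range -156.2 -6.8 z 78.7 460
R x 0.055 y range -191.9 -6.7 z 78.6 434
```

Request:
play_rows(
  steps=[
    {"x": 0, "y": 0.001, "z": 0, "rx": 0, "ry": 0, "rz": 0, "hand": 0.04},
    {"x": 0, "y": 0.001, "z": 0, "rx": 0, "ry": 0, "rz": 0, "hand": 0.04},
  ],
)

```text
time: 4.92
tool_pos: [0.581, -0.1754, 0.0639]
ee_rot: [-1.569, 0.001, 0.075]
wrist_force: [0.4, -3.0, 3.0]
width: 0.0401
```

```bash
python3 -c "
from h import *
boards('b3')"|grep -v L
```

```text
tcp frame -0.15665911406099065 -144.17366075929115 63.902903835787534 [ 0.2 -0.9  1.3] 4.975
R x -0.055 y range -133.6 -4.2 z 71.6 364
R x -0.035 y range -134.4 -3.8 z 71.6 379
R x 0 y range -133.7 -3.9 z 71.6 388
R x 0.035 y range -153.9 -4.6 z 71.7 470
R x 0.055 y range -134.4 -4.0 z 71.6 438
```

The right board dropped 7 mm on all strips (tops 78.6 to 71.6 mm). I'll back off, lift and cross over to the left end.

Request:
play_rows(
  steps=[
    {"x": 0.0008, "y": -0.01, "z": 0, "rx": 0, "ry": 0, "rz": 0, "hand": 0.04},
    {"x": 0.0008, "y": -0.01, "z": 0, "rx": 0, "ry": 0, "rz": 0, "hand": 0.04},
    {"x": 0, "y": 0, "z": 0.03, "rx": 0, "ry": 0, "rz": 0, "hand": 0.04},
    {"x": 0, "y": 0, "z": 0.04, "rx": 0, "ry": 0, "rz": 0, "hand": 0.04},
    {"x": 0, "y": 0, "z": 0.02, "rx": 0, "ry": 0, "rz": 0, "hand": 0.04},
    {"x": 0, "y": 0, "z": 0, "rx": 0, "ry": 0, "rz": 0, "hand": 0.04},
  ],
)

```text
time: 5.72
tool_pos: [0.584, -0.1971, 0.1565]
ee_rot: [-1.572, -0.004, 0.075]
wrist_force: [-0.6, -0.2, -0.1]
width: 0.0399
```

Request:
play_rows(
  steps=[
    {"x": -0.0036, "y": 0.0475, "z": 0, "rx": 0, "ry": 0, "rz": 0, "hand": 0.04},
    {"x": -0.0036, "y": 0.0475, "z": 0, "rx": 0, "ry": 0, "rz": 0, "hand": 0.04},
    {"x": -0.0036, "y": 0.0475, "z": 0, "rx": 0, "ry": 0, "rz": 0, "hand": 0.04},
    {"x": -0.0036, "y": 0.0475, "z": 0, "rx": 0, "ry": 0, "rz": 0, "hand": 0.04},
    {"x": -0.0036, "y": 0.0475, "z": 0, "rx": 0, "ry": 0, "rz": 0, "hand": 0.04},
    {"x": -0.0036, "y": 0.0475, "z": 0, "rx": 0, "ry": 0, "rz": 0, "hand": 0.04},
    {"x": -0.0036, "y": 0.0475, "z": 0, "rx": 0, "ry": 0, "rz": 0, "hand": 0.04},
    {"x": -0.0036, "y": 0.0475, "z": 0, "rx": 0, "ry": 0, "rz": 0, "hand": 0.04},
  ],
)

```text
time: 6.72
tool_pos: [0.553, 0.1849, 0.1522]
ee_rot: [-1.571, 0.003, 0.075]
wrist_force: [0.6, -0.7, 0.3]
width: 0.0397
```

Request:
play_rows(
  steps=[
    {"x": 0, "y": 0, "z": 0, "rx": 0, "ry": 0, "rz": 0, "hand": 0.04},
    {"x": 0, "y": 0, "z": 0, "rx": 0, "ry": 0, "rz": 0, "hand": 0.04},
  ],
)

```text
time: 6.98
tool_pos: [0.5536, 0.1831, 0.1529]
ee_rot: [-1.572, 0.003, 0.075]
wrist_force: [0.4, -0.0, 0.2]
width: 0.0401
```

```bash
python3 -c "
from h import *
boards('b4')"
```

```text
tcp frame -0.07982450240176144 214.87335900133994 153.26075915558832 [ 0.6  0.4 -0.4] 7.025
L x -0.055 y range 19.8 184.5 z 78.3 358
R x -0.055 y range -133.5 -4.2 z 71.7 359
L x -0.035 y range 55.9 185.3 z 78.3 375
R x -0.035 y range -185.4 -3.7 z 71.6 373
L x 0 y range 56.7 185.6 z 78.6 389
R x 0 y range -134.2 -3.9 z 71.5 393
L x 0.035 y range 55.7 185.3 z 78.7 410
R x 0.035 y range -134.4 -4.8 z 71.6 415
L x 0.055 y range 56.3 184.5 z 78.8 431
R x 0.055 y range -134.1 -3.9 z 71.6 431
```

View pics/b4.png

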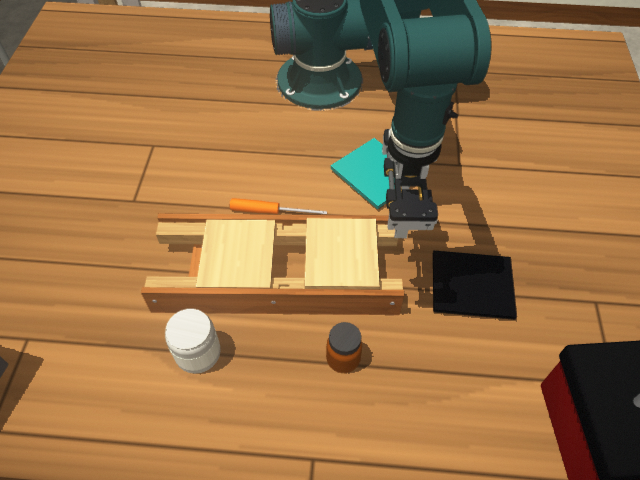

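The right board (235,252) is seated, and the gripper is over the left end with a 20 mm gap. Next it descends and approaches.

Request:
play_rows(
  steps=[
    {"x": 0, "y": 0, "z": -0.04, "rx": 0, "ry": 0, "rz": 0, "hand": 0.04},
    {"x": 0, "y": 0, "z": -0.03, "rx": 0, "ry": 0, "rz": 0, "hand": 0.04},
    {"x": 0, "y": 0, "z": -0.018, "rx": 0, "ry": 0, "rz": 0, "hand": 0.04},
    {"x": 0, "y": 0, "z": 0, "rx": 0, "ry": 0, "rz": 0, "hand": 0.04},
    {"x": 0.0004, "y": -0.005, "z": 0, "rx": 0, "ry": 0, "rz": 0, "hand": 0.04},
    {"x": 0.0004, "y": -0.005, "z": 0, "rx": 0, "ry": 0, "rz": 0, "hand": 0.04},
    {"x": 0.0002, "y": -0.003, "z": 0, "rx": 0, "ry": 0, "rz": 0, "hand": 0.04},
    {"x": 0.0002, "y": -0.003, "z": 0, "rx": 0, "ry": 0, "rz": 0, "hand": 0.04},
  ],
)

```text
time: 8.02
tool_pos: [0.5556, 0.1675, 0.0671]
ee_rot: [-1.571, -0.001, 0.075]
wrist_force: [-0.3, 0.5, -1.5]
width: 0.04
```

Request:
play_rows(
  steps=[
    {"x": 0.0002, "y": -0.003, "z": 0, "rx": 0, "ry": 0, "rz": 0, "hand": 0.04},
    {"x": 0.0002, "y": -0.003, "z": 0, "rx": 0, "ry": 0, "rz": 0, "hand": 0.04},
    {"x": 0.0002, "y": -0.003, "z": 0, "rx": 0, "ry": 0, "rz": 0, "hand": 0.04},
    {"x": 0.0002, "y": -0.003, "z": 0, "rx": 0, "ry": 0, "rz": 0, "hand": 0.04},
  ],
)

```text
time: 8.52
tool_pos: [0.5561, 0.156, 0.0665]
ee_rot: [-1.57, -0.0, 0.075]
wrist_force: [-0.1, 1.9, 0.2]
width: 0.04
```

```bash
python3 -c "
from h import *
boards('b5')"|grep -v R
```

```text
tcp frame 0.21842881820222151 187.62700961031288 66.52243765017708 [-0.6  1.9  0.1] 8.575
L x -0.055 y range 49.9 169.3 z 78.5 319
L x -0.035 y range 50.4 163.2 z 78.6 322
L x 0 y range 49.4 163.9 z 78.7 352
L x 0.035 y range 50.4 197.7 z 78.6 462
L x 0.055 y range 49.2 179.3 z 78.7 435
```

Request:
play_rows(
  steps=[
    {"x": 0.0003, "y": -0.004, "z": -0.001, "rx": 0, "ry": 0, "rz": 0, "hand": 0.04},
    {"x": 0.0003, "y": -0.004, "z": -0.001, "rx": 0, "ry": 0, "rz": 0, "hand": 0.04},
    {"x": 0.0003, "y": -0.004, "z": 0, "rx": 0, "ry": 0, "rz": 0, "hand": 0.04},
    {"x": 0.0003, "y": -0.004, "z": 0, "rx": 0, "ry": 0, "rz": 0, "hand": 0.04},
    {"x": 0.0003, "y": -0.004, "z": 0, "rx": 0, "ry": 0, "rz": 0, "hand": 0.04},
    {"x": 0.0003, "y": -0.004, "z": 0, "rx": 0, "ry": 0, "rz": 0, "hand": 0.04},
    {"x": 0.0003, "y": -0.004, "z": 0, "rx": 0, "ry": 0, "rz": 0, "hand": 0.04},
    {"x": 0.0003, "y": -0.004, "z": 0, "rx": 0, "ry": 0, "rz": 0, "hand": 0.04},
  ],
)

```text
time: 9.57
tool_pos: [0.5585, 0.1235, 0.0645]
ee_rot: [-1.571, 0.0, 0.075]
wrist_force: [-0.1, 2.3, 2.1]
width: 0.0402
```

Request:
play_rows(
  steps=[
    {"x": 0.0002, "y": -0.003, "z": 0, "rx": 0, "ry": 0, "rz": 0, "hand": 0.04},
    {"x": 0.0002, "y": -0.002, "z": 0, "rx": 0, "ry": 0, "rz": 0, "hand": 0.04},
    {"x": 0.0001, "y": -0.001, "z": 0, "rx": 0, "ry": 0, "rz": 0, "hand": 0.04},
  ],
)

```text
time: 9.95
tool_pos: [0.559, 0.1176, 0.0645]
ee_rot: [-1.571, 0.0, 0.075]
wrist_force: [-0.9, 3.6, 2.3]
width: 0.0399
```

```bash
python3 -c "
from h import *
boards('b6')"
```

```text
tcp frame 0.14897714417562383 149.52892101628285 64.459054829718 [-0.1  2.1  1.3] 10.0
L x -0.055 y range 10.8 126.5 z 78.4 306
R x -0.055 y range -133.8 -4.3 z 71.5 358
L x -0.035 y range 11.4 118.7 z 78.5 310
R x -0.035 y range -133.6 -4.1 z 71.6 362
L x 0 y range 11.4 120.1 z 78.6 327
R x 0 y range -134.1 -4.0 z 71.7 395
L x 0.035 y range 11.3 159.0 z 78.6 476
R x 0.035 y range -134.1 -4.6 z 71.8 407
L x 0.055 y range 10.8 140.7 z 78.6 436
R x 0.055 y range -134.2 -3.7 z 71.9 411
```

Inner edge is at 11, with the drop expected between about 2 and 5.

Request:
play_rows(
  steps=[
    {"x": 0.0002, "y": -0.002, "z": 0, "rx": 0, "ry": 0, "rz": 0, "hand": 0.04},
    {"x": 0.0001, "y": -0.002, "z": 0, "rx": 0, "ry": 0, "rz": 0, "hand": 0.04},
    {"x": 0.0001, "y": -0.001, "z": 0, "rx": 0, "ry": 0, "rz": 0, "hand": 0.04},
    {"x": 0, "y": -0.001, "z": 0, "rx": 0, "ry": 0, "rz": 0, "hand": 0.04},
  ],
)

```text
time: 10.5
tool_pos: [0.5592, 0.1115, 0.0641]
ee_rot: [-1.571, 0.001, 0.075]
wrist_force: [0.0, 1.6, 0.0]
width: 0.0395
```

```bash
python3 -c "
from h import *
boards('b7')"|grep -v R
```

```text
tcp frame -0.0890102402616834 143.33771107316352 64.11010839445531 [-1.4  2.6  0.1] 10.55
L x -0.055 y range 4.6 113.5 z 71.2 305
L x -0.035 y range 5.6 113.5 z 71.7 305
L x 0 y range 5.5 113.1 z 71.5 331
L x 0.035 y range 5.5 153.3 z 72.0 450
L x 0.055 y range 4.8 133.9 z 71.6 421
```

The left board has dropped too. I'll back off, lift and verify.

Request:
play_rows(
  steps=[
    {"x": -0.0008, "y": 0.01, "z": 0, "rx": 0, "ry": 0, "rz": 0, "hand": 0.04},
    {"x": -0.0012, "y": 0.015, "z": 0, "rx": 0, "ry": 0, "rz": 0, "hand": 0.04},
    {"x": 0, "y": 0, "z": 0.03, "rx": 0, "ry": 0, "rz": 0, "hand": 0.04},
    {"x": 0, "y": 0, "z": 0.05, "rx": 0, "ry": 0, "rz": 0, "hand": 0.04},
    {"x": 0, "y": 0.05, "z": 0.05, "rx": 0, "ry": 0, "rz": 0, "hand": 0.04},
    {"x": 0, "y": 0.05, "z": 0, "rx": 0, "ry": 0, "rz": 0, "hand": 0.04},
    {"x": 0, "y": 0, "z": 0, "rx": 0, "ry": 0, "rz": 0, "hand": 0.04},
    {"x": 0, "y": 0, "z": 0, "rx": 0, "ry": 0, "rz": 0, "hand": 0.04},
  ],
)

```text
time: 11.55
tool_pos: [0.5569, 0.2311, 0.1879]
ee_rot: [-1.572, 0.001, 0.076]
wrist_force: [0.6, -0.1, -0.4]
width: 0.0403
```

```bash
python3 -c "
from h import *
boards('b8')
s=snap('side','s8')"
```

```text
tcp frame 6.736037217360033 262.32477704661943 187.86771944067166 [-0.3 -0.2  1.8] 11.6
L x -0.055 y range 4.8 134.3 z 71.4 363
R x -0.055 y range -133.8 -4.4 z 71.6 352
L x -0.035 y range 5.7 133.9 z 71.5 370
R x -0.035 y range -134.1 -3.9 z 71.5 362
L x 0 y range 5.7 133.1 z 71.5 385
R x 0 y range -134.1 -4.0 z 71.6 390
L x 0.035 y range 5.6 134.3 z 71.8 412
R x 0.035 y range -133.7 -4.8 z 71.5 406
L x 0.055 y range 4.8 133.9 z 71.6 428
R x 0.055 y range -134.5 -4.0 z 71.7 422
```

View pics/b8c.png

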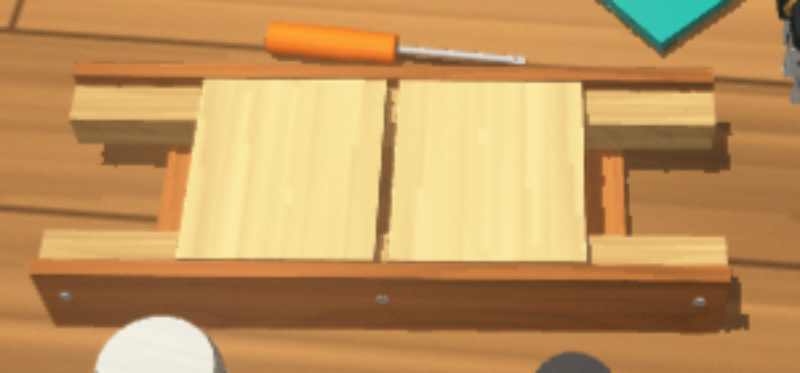

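View pics/s8.png

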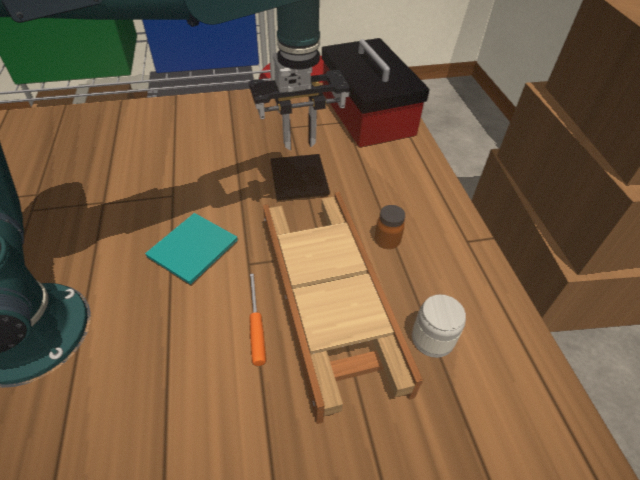

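Both boards lie flat and flush with the cheeks, and the can, jar and screwdriver have not moved. The gripper is clear of everything, so I'm handing the job in.

```bash
python3 -c "
from h import *
print(workorder.close_job())"
```

```text
the job is handed in; nothing more can be done
None
```

Both boards are seated. I pushed the right board and then the left along the rails with two spread fingertips. The readings taken between moves showed no more than about 4.5 N, and I stopped once each board dropped.

- **Seating:** each board's top dropped 7 mm across its full width, from about 78.6 mm to 71.6 mm. The cameras read about 1.4 mm low throughout, so this matches the 73 mm flush height. The outer ends are at about y ±134 mm against the nominal ±133 mm, within the calibration error.
- **Surroundings:** the last pictures show the paint can, jar, screwdriver and both look-alikes where they started.
- **Finish:** the gripper was clear of everything, and the job was handed in at about 11.7 s.

No check failed. My first two move calls were refused for missing keys and moved nothing.

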